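Unclamp a finished nail-tip display stand

TASK

The finished nail-tip display stand is clamped in the blue sliding-jaw vise, and a polish bottle stands in the way of the jaw: move the bottle upright onto the round cork coaster, slide the jaw open by at least 30 mm, then lift the stand straight out and set it down, not drop it, on the white card on the cardboard tray, square with the card. Keep the bottle and the stand upright all the while, and leave the other stand, the pink buffer block and the jar where they are.

Things in the scene. Friction and masses are not known exactly. Their poses are not given: they have to be found in the camera images.
- vise: Vise fixed to the table: blue bed 190 (x) x 110 (y) x 18 mm, origin at the centre of its underside. Jaws and end plate rise to 40 mm. Fixed steel jaw at x = 70 to 95 mm, dark end plate at x = -95 to -75 mm. The steel sliding jaw, at x = -29 to -1 mm when shut, moves along x; its top lip reaches 12 mm over the stand's foot, so the stand cannot be lifted while it is shut.
- jaw (a joint): Opening of the sliding jaw in m: 0 shut, 0.044 fully open; it moves towards the vise's -x (towards the end plate) and stays where it is left (about 4 N of friction). With the bottle in its way it opens 8 mm at most.
- jaw_grip (a point): Centre of the top of the red round post on the sliding jaw, moves with the jaw: post 22 mm in diameter, 40 mm tall, upright, its top 79.5 mm above the table. Pinch it from above with the fingers closing along the vise's y.
- bottle: Polish bottle, loose, 80 g, origin at the centre of its underside, z up its axis: crimson body 38 mm in diameter, 40 mm tall, then a shoulder, then a black round cap 20 mm in diameter from 49 to 88 mm height. Starts on the vise's bed between the sliding jaw and the end plate. Take it by the cap.
- coaster: Round cork coaster fixed to the table, 80 mm in diameter, 5 mm thick, origin at the centre of its underside.
- stand: The finished display stand clamped in the vise, loose, about 200 g, origin at the centre of its underside, z up: light wooden foot 70 (x) x 90 (y) x 10 mm with rows of coloured nail tips, and in the middle a darker upright grip fin 38 (x) x 14 (y) mm, its top 60 mm above the origin. Take it by the fin, fingers closing along the stand's y.
- tray: Flat cardboard tray fixed to the table, 270 (x) x 150 (y) x 15 mm, origin at the centre of its underside. A white card lies on its -x half, another finished stand on its +x half.
- spot (a point): Centre of the white card (86 x 106 mm, flat) on top of the tray, at x = -65 mm in the tray's frame, 15 mm above the table.
- stand_done: Another finished stand of the same shape and size (nails in pink, wine and lilac), loose on the +x half of the tray; origin at the centre of its underside. Leave alone.
- buffer: Pink nail buffer block 95 x 26 x 26 mm, loose on the table, origin at the centre of its underside. Leave alone.
- jar: Amber jar with a white lid, 54 mm in diameter, 45 mm tall, loose on the table, origin at the centre of its underside. Leave alone.

How it is judged:
On the way, in this order (a step that is already met when the one before it is completed fails the run):
1. The bottle is set down upright on the cork coaster, its centre within 20 mm of the coaster's, while the fingers still hold it (not dropped) (horizontal distance between bottle and coaster below 0.02 m and z of bottle in the frame of coaster below 0.008 m and angle between bottle's own z axis and vertical below 0.1 rad and contact force between the fingers and bottle above 0.5 N), for 0.1 s.
2. With the bottle released on the coaster and the stand still on the vise's bed, the jaw is opened by at least 30 mm (horizontal distance between bottle and coaster below 0.02 m and z of bottle in the frame of coaster below 0.008 m and angle between bottle's own z axis and vertical below 0.1 rad and contact force between the fingers and bottle below 0.3 N and value of joint jaw above 0.03 m and z of stand in the frame of vise below 0.022 m), for 0.2 s.
3. The stand is lifted out, its underside at least 50 mm above the bed (68 mm above the table), the jaw left at least 30 mm open (z of stand in the frame of vise above 0.068 m and value of joint jaw above 0.03 m), for 0.1 s.
4. The stand is set down on the white card, centre within 15 mm and square to the tray within 0.2 rad, while the fingers still hold it (not dropped) (horizontal distance between stand and spot below 0.015 m and z of stand in the frame of spot below 0.003 m and angle between the x axis of stand and the x axis of tray, either way round below 0.2 rad and angle between stand's own z axis and vertical below 0.06 rad and contact force between the fingers and stand above 0.5 N), for 0.1 s.
At the end, for the whole second after the job is handed in: Stand flat, released and still on the tray, centre within 15 mm of the white card's, square to the tray within 0.2 rad (either way round); bottle upright on the coaster within 20 mm of its centre; jaw at least 30 mm open; robot touching nothing (horizontal distance between stand and spot below 0.015 m and z of stand in the frame of spot below 0.003 m and angle between the x axis of stand and the x axis of tray, either way round below 0.2 rad and angle between stand's own z axis and vertical below 0.06 rad and linear speed of each of stand, bottle below 0.02 m/s and horizontal distance between bottle and coaster below 0.02 m and z of bottle in the frame of coaster below 0.008 m and angle between bottle's own z axis and vertical below 0.1 rad and value of joint jaw above 0.03 m and contact force between each of the fingers, the arm and anything else below 0.2 N).
It fails at once if The bottle is tipped by more than 0.4 rad (angle between bottle's own z axis and vertical above 0.4 rad).
It fails at once if The stand is tipped by more than 0.35 rad (angle between stand's own z axis and vertical above 0.35 rad).
It fails at once if The other finished stand, the buffer block or the jar is moved by more than 10 mm (distance of any of stand_done, buffer, jar from where it was at the start of the episode above 0.01 m).
It also fails if it takes over 72 s, if anything falls off the work surface, if the arm or the gripper's body presses on something with over 40 N, if the wrist force passes 120 N, or if a joint passes its speed limit or range.

ROBOT

A 6-joint arm with a two-finger parallel gripper is mounted at the origin on the work surface. World frame = base frame: x ahead of the robot, y to its left, z up, the work surface at z = 0. Lengths are in m, angles in rad, forces in N, time in s.
With the tool pointing down it reaches from about 0.3 to 0.875 m from the base axis. Payload 6.4 kg.
Tool frame: the origin (TCP) lies at the very end of the fingers, on their centre line; the grasp point (between the pads) lies 19 mm behind it; z points along the fingers, x is the direction in which the jaws open and shut, and the axes are right-handed (so a half turn about z gives the same grasp; the last joint's range is limited). The gripper opens to 85 mm and grips with 20 to 120 N. Pads are 22 mm wide; open, the fingers measure 114 mm over their backs; the gripper's body (76 mm by 85 mm) begins 54 mm behind the grasp point. The pads swing forward as they close: fully open they stand 13 mm farther back than shut.
Start: joints at [-1.319, 0.181, 1.607, -0, 1.354, -0.206], TCP at [0.254, -0.516, 0.231] pointing down, gripper open.
Joint ranges: [-2.99, 2.99], [-0.89, 2.07], [0.3, 2.58], [-1.14, 4.28], [0, 2.63], [-3.12, 3.12]. Speed limits (rad/s): [2.57, 2.57, 3.01, 3.14, 3.14, 3.14].

INTERFACE

Orientations are given as [roll, pitch, yaw] about the fixed x, y, z axes, in that order (R = Rz(yaw) Ry(pitch) Rx(roll)).
In Python, from cell import bot gives the robot as it stands.
- The arm moves only by the shell command python3 -m creep 'ROWS' [FORCE]. ROWS is text: rows parted by semicolons, each of 5 numbers parted by spaces: the shift along the tool's x, y, z in mm, then the turn about the tool's z in degrees, then the finger opening in mm, from 0 to 85.4. In form: x y z spin claw; .... A call has 1 to 12 rows; each row is the pose to reach, as a shift and turn from the pose commanded when the call began, along the tool's axes at that moment; what a row does not reach only later rows make up. A row lasts 1/12 s, in which the tool goes at most 41.7 mm and 7.16 degrees, less where a joint would pass 70% of its speed; a pose out of reach is approached as far as the arm can. A call with a gripper value outside its range is refused whole. The fingers move at their own pace and stop on an object; FORCE is the grip in N (left out, the last holds). Time passes only in rows, so rows that repeat a pose let the fingers close. It gives the time, the measured TCP pose, the force and the opening at its end, in the units of the state.
- bot.read_state(): the state, without advancing time (a new reading comes with each control period).
- bot.read_camera(name): name is "side" or "top"; returns the picture (400x640x3 uint8, blue, green, red); there is no depth.
- bot.camera_model(name): a dict with "fx", "fy", "cx", "cy" (pixels), "position" and "rotation" of the camera in the world. Camera axes: x right, y down, z forward; pixel columns grow to the right and rows downward; lengths in m; the calibration is good to about 2 mm. A picture is of the moment at which its call begins. camera_model takes no time and is no camera call.
- bot.sign_off(): hands the job in, once; it reports no verdict.
The state is a dict: "time": time; "qpos": joint angles; "joint_velocities": joint speeds; "tau": joint torques, N m; "ee_pos": TCP position; "orientation": TCP orientation; "contact_force": force on the tool from outside, world axes, zero at the start; "moment": the same for the moment, N m; "width": finger opening in m.
Only numpy, scipy, OpenCV 4.12 (cv2) and the standard library are available. Lean on these libraries where they do the work, as an engineer would, in place of code of your own. Each camera call takes 0.05 s, during which the arm holds its last target.

## Working session

There is one attempt and no reset: what is moved stays moved. The work goes in short steps, Python scripts to look and compute and a shell command to move; the robot and the scene stay as the last step left them, time stands still between calls to the robot, and variables do not carry over. Pictures are saved under pics/ and viewed, and the job is handed in when it is done.

```bash
ls; mkdir -p pics
python3 - <<'E'
from cell import bot
import cv2
for n in("top","side"):
    cv2.imwrite(f"pics/{n}0.png",bot.read_camera(n)); print(n,bot.camera_model(n))
s=bot.read_state(); print(s)
E
```

```text
pics
top {'fx': 407.2398089865588, 'fy': 407.2398089865588, 'cx': 323.0302015740051, 'cy': 195.97685979864582, 'position': array([ 0.54393658, -0.01453204,  0.94019106]), 'rotation': array([-3.04975112, -0.00435826, -1.58118664])}
side {'fx': 368.37600159732585, 'fy': 368.37600159732585, 'cx': 313.90713089435695, 'cy': 195.53864481905282, 'position': array([0.55222923, 0.64245671, 0.51460221]), 'rotation': array([-2.15536537e+00,  2.49050482e-03, -3.05296782e+00])}
{'time': 0.1, 'qpos': array([-1.31927737e+00,  1.81462249e-01,  1.60791938e+00, -2.19446949e-05,
        1.35383200e+00, -2.06273866e-01]), 'joint_velocities': array([-8.93477003e-05, -3.29886152e-03, -2.87775758e-03, -4.10113835e-04,
        2.83191921e-04,  1.64424160e-03]), 'tau': array([-1.70119811e-04, -4.45880556e+01, -3.52235913e+01, -3.79487174e-04,
        4.15825038e-03,  7.94761036e-06]), 'ee_pos': array([ 0.25402482, -0.51527344,  0.2304713 ]), 'orientation': array([-3.14128162e+00,  1.59099503e-03, -1.11299851e+00]), 'contact_force': array([-0.48301243,  0.19393623, -0.97861327]), 'moment': array([-0.00993742, -0.00513501,  0.05291744]), 'width': 0.08554473552049742}
```

View pics/top0.png

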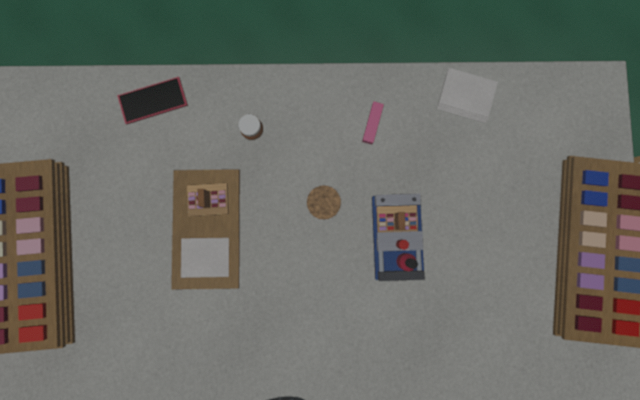

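View pics/side0.png

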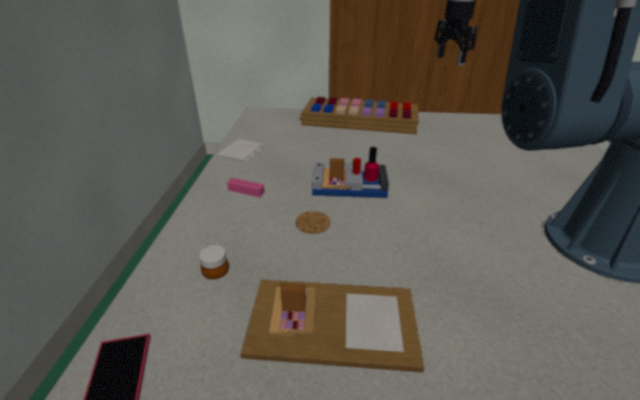

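The top view has world +x up and +y to the left. The vise is at about (400,237) with the bottle cap near (411,264). The coaster is at about (324,202), the tray at (207,229) and the white card at (205,257). The side view agrees. Next I'll write the helpers and measure.

```bash
cat > h.py <<'E'
import numpy as np, cv2
from scipy.spatial.transform import Rotation as R
from cell import bot
def ray(n,px):
    c=bot.camera_model(n); Rm=R.from_euler('xyz',c['rotation']).as_matrix()
    d=Rm@np.array([(px[0]-c['cx'])/c['fx'],(px[1]-c['cy'])/c['fy'],1]); return np.array(c['position']),d
def plane(n,px,z):
    p,d=ray(n,px); return p+d*(z-p[2])/d[2]
def proj(n,P):
    c=bot.camera_model(n); Rm=R.from_euler('xyz',c['rotation']).as_matrix()
    q=Rm.T@(np.array(P)-c['position']); return np.array([c['fx']*q[0]/q[2]+c['cx'],c['fy']*q[1]/q[2]+c['cy']])
def hsv(im): return cv2.cvtColor(im,cv2.COLOR_BGR2HSV)
E
python3 - <<'E'
import cv2,numpy as np
t=cv2.imread('pics/top0.png')
a=cv2.resize(t[185:290,360:440],None,fx=5,fy=5,interpolation=cv2.INTER_CUBIC)
b=cv2.resize(t[160:300,165:250],None,fx=4,fy=4,interpolation=cv2.INTER_CUBIC)[:525]
cv2.imwrite('pics/c1.png',np.hstack([a,b[:525]]))
s=cv2.imread('pics/side0.png')
cv2.imwrite('pics/c2.png',cv2.resize(s[140:205,300:400],None,fx=8,fy=8,interpolation=cv2.INTER_CUBIC))
E
```

```text
(no output)
```

View pics/c1.png

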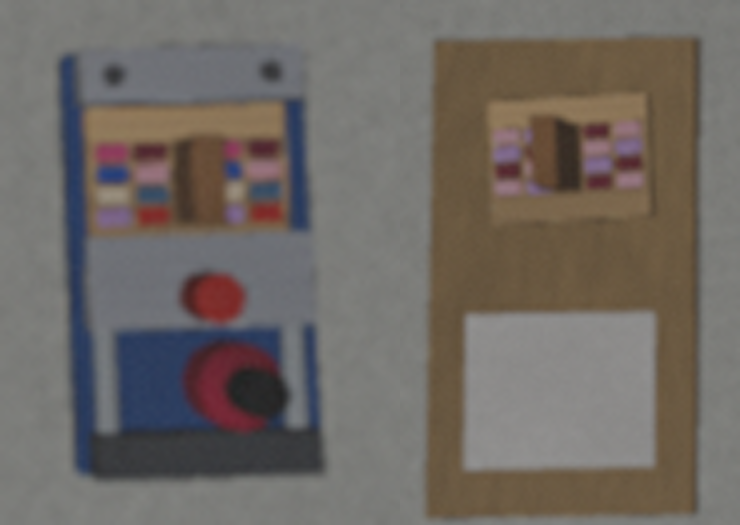

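View pics/c2.png

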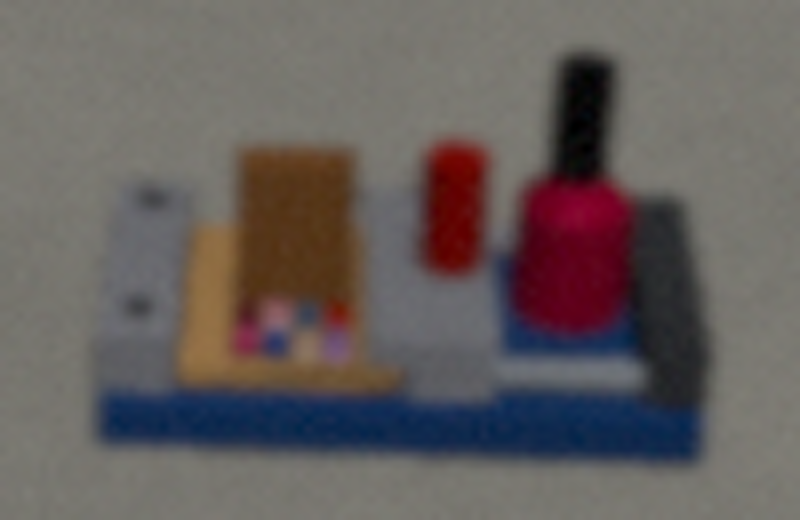

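The crops show the post top at crop (215,298), the cap at (258,392), the fin at (205,180) and the card at (560,390). Next I'll get these positions by masks.

```bash
cat > m.py <<'E'
from h import *
t=cv2.imread('pics/top0.png'); s=cv2.imread('pics/side0.png'); f=lambda *a:np.round(np.array(a)*1000,1)
def reg(im,lo,hi,box):
    m=cv2.inRange(hsv(im),lo,hi); k=np.zeros_like(m); x0,y0,x1,y1=box; k[y0:y1,x0:x1]=m[y0:y1,x0:x1]
    cs,_=cv2.findContours(k,cv2.RETR_EXTERNAL,cv2.CHAIN_APPROX_NONE); c=max(cs,key=cv2.contourArea)
    mm=cv2.moments(k*0+cv2.drawContours(k*0,[c],-1,255,-1),True); return np.array([mm['m10'],mm['m01']])/mm['m00'],c,mm['m00']
def box(c,z,name,n='top'):
    P=np.array([plane(n,p[0],z)[:2] for p in c],np.float32)*1000
    r=cv2.minAreaRect(P); print(name,np.round(r[0],1),np.round(r[1],1),round(r[2],1)); return r
# coaster
for n,im,b in(('top',t,(295,175,355,230)),('side',s,(285,200,340,240))):
    c,k,a=reg(im,(5,60,40),(25,255,255),b); print('coaster',n,f(*plane(n,c,.005)),a)
for n,im,b in(('top',t,(175,230,235,283)),('side',s,(335,285,415,360))):
    c,k,a=reg(im,(0,0,110),(180,40,255),b); print('card',n,f(*plane(n,c,.015)),a); box(k,.015,'card',n)
for n,im,b in(('top',t,(165,160,250,300)),('side',s,(235,270,430,380))):
    m=cv2.inRange(hsv(im),(8,60,30),(30,255,255)); c,k,a=reg(im,(8,60,30),(30,255,255),b); box(k,.015,'tray',n)
c,k,a=reg(t,(0,150,110),(8,255,255),(390,235,415,252)); print('post',c,a,f(*plane('top',c,.0795)))
c,k,a=reg(t,(0,0,0),(180,255,45),(400,255,420,269)); print('cap',c,a,f(*plane('top',c,.106)))
for (u,v,z,nm) in [(75,48,.04,'fj far L'),(305,45,.04,'fj far R'),(88,235,.04,'jaw L'),(312,230,.04,'jaw R'),(92,325,.04,'jaw bL'),(318,322,.04,'jaw bR'),(92,475,.04,'end L'),(323,470,.04,'end R'),
  (190,137,.078,'fin'),(228,137,.078,'fin'),(190,225,.078,'fin'),(226,225,.078,'fin'),(215,298,.0795,'post'),(258,392,.106,'cap'),(233,387,.058,'shoulder')]:
    print(nm,f(*plane('top',(360+u/5-.4,185+v/5-.4),z)))
# side: post top center, cap top center, fin top edge
for (u,v,z,nm) in [(458,148,.0795,'post'),(588,60,.106,'cap'),(240,150,.078,'fin L'),(355,150,.078,'finR')]:
    print('side',nm,f(*plane('side',(300+u/8-.44,140+v/8-.44),z)))
E
python3 m.py
```

```text
coaster top [616.1 -20.1   5. ] 880.0
coaster side [615.1 -16.4   5. ] 634.0
card top [493.7 248.6  15. ] 1884.0
card [493.8 248.6] [ 87.6 105.9] 0.6
card side [492.7 253.   15. ] 2852.0
card [493.1 247.8] [ 85.1 105.4] 0.4
tray [558.6 248.1] [268.5 148.8] 0.5
tray [558.1 252.8] [270.5 158.8] 0.3
post [403.16363636 244.30909091] 55.0 [ 519.5 -186.4   79.5]
cap [411.04054054 262.95945946] 74.0 [ 482.5 -196.1  106. ]
fj far L [ 629.6 -133.9   40. ]
fj far R [ 629.9 -236.3   40. ]
jaw L [ 546.8 -137.8   40. ]
jaw R [ 548.  -236.7   40. ]
jaw bL [ 507.4 -138.7   40. ]
jaw bR [ 507.7 -238.1   40. ]
end L [ 442.6 -137.2   40. ]
end R [ 443.6 -238.1   40. ]
fin [ 587.6 -176.9   78. ]
fin [ 587.4 -193.    78. ]
fin [ 550.4 -175.8   78. ]
fin [ 550.3 -191.1   78. ]
post [ 519.7 -185.2   79.5]
cap [ 482.4 -196.4  106. ]
shoulder [ 481.1 -196.2   58. ]
side post [ 518.6 -192.6   79.5]
side cap [ 479.6 -204.4  106. ]
side fin L [ 587.3 -188.3   78. ]
side finR [ 551.  -191.4   78. ]
```

```bash
cat > d.py <<'E'
import sys
from h import *
# target x y z (mm) yaw(deg) -> tool shift
x,y,z,yw=map(float,sys.argv[1:5]); s=bot.read_state()
Rm=R.from_euler('xyz',s['orientation']).as_matrix()
d=Rm.T@(np.array([x,y,z])-1000*np.array(s['ee_pos'])); w=np.degrees(s['orientation'][2])
print('t',round(s['time'],2),'tool shift',np.round(d,1),'spin',round(w-yw,2),'F',np.round(s['contact_force'],1),'w',round(s['width']*1000,1),'q',np.round(s['qpos'],2))
E
python3 d.py 482 -196 150 -89.3
```

```text
t 0.1 tool shift [-185.5 -345.6   80.9] spin 25.53 F [-0.5  0.2 -1. ] w 85.5 q [-1.32  0.18  1.61 -0.    1.35 -0.21]
```

```bash
python3 -m creep '-5 -10 0 2 85; -18 -34 0 5 80; -35 -65 2 8 70; -53 -100 5 11 60; -72 -134 10 14 55; -91 -170 15 17 55; -110 -205 20 20 55; -130 -242 25 23 55; -150 -280 30 25.5 55; -168 -314 33 25.5 55; -181 -336 36 25.5 55; -185.5 -345.6 38 25.5 55' 30; python3 d.py 482 -196 125 -89.3
```

```text
time: 1.1
ee_pos: [0.4832, -0.1931, 0.1926]
orientation: [3.141, 0.002, -1.554]
contact_force: [-0.4, -0.9, 0.6]
width: 0.0547
t 1.1 tool shift [ 3.   1.2 67.6] spin 0.24 F [-0.4 -0.9  0.6] w 54.7 q [-0.61  0.1   1.78  0.    1.26  0.95]
```

```bash
python3 -m creep '1 0 20 0 55; 1 0 40 0 55; 1 0 55 0 55; 1 0 67 0 55; 1 0 67 0 55; 1 0 67 0 55'; python3 d.py 482 -196 72 -89.3
python3 - <<'E'
from h import *
t=bot.read_camera('top');s=bot.read_camera('side')
a=cv2.resize(t[185:290,360:440],None,fx=5,fy=5,interpolation=cv2.INTER_CUBIC)
b=cv2.resize(s[120:205,310:400],None,fx=4.4,fy=4.4,interpolation=cv2.INTER_CUBIC); b=cv2.copyMakeBorder(b,0,525-b.shape[0],0,0,0)
cv2.imwrite('pics/a1.png',np.hstack([a,b]))
E
```

```text
time: 1.6
ee_pos: [0.4816, -0.1979, 0.1258]
orientation: [3.14, 0.001, -1.559]
contact_force: [0.9, -0.4, 1.2]
width: 0.0553
t 1.6 tool shift [-1.9 -0.5 53.8] spin -0.0 F [ 0.9 -0.4  1.2] w 55.3 q [-0.62  0.19  1.83 -0.    1.13  0.94]
```

View pics/a1.png

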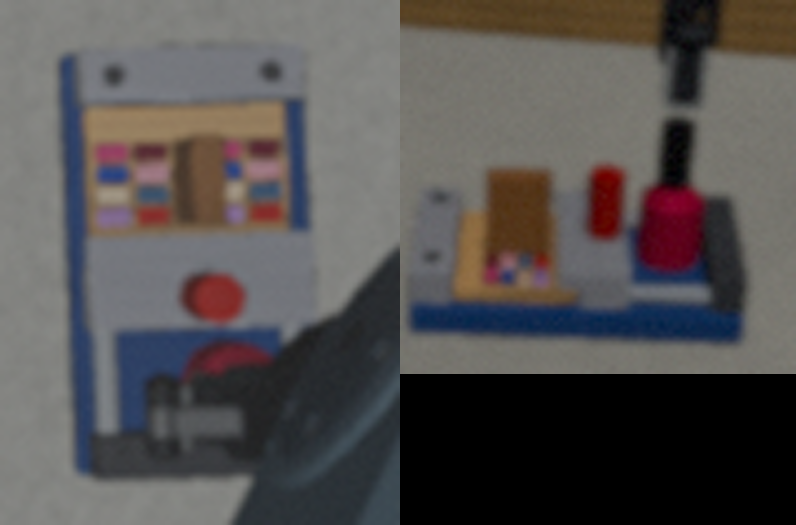

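Run:
```python
from h import *
for P in [(.4816,-.172,.15),(.4816,-.172,.138),(.482,-.196,.106),(.482,-.196,.07),(.5195,-.186,.0795)]:
    u=proj('side',P); print(P,u,(u-[309.6,119.6])*4.4+[400,0])
```

```text
(0.4816, -0.172, 0.15) [374.439893   136.21923625] [685.29552919  73.12463952]
(0.4816, -0.172, 0.138) [373.99636876 140.86025292] [683.34402252  93.54511284]
(0.482, -0.196, 0.106) [372.25556552 148.51857562] [675.68448829 127.24173275]
(0.482, -0.196, 0.07) [371.05301492 161.32597494] [670.39326564 183.59428975]
(0.5195, -0.186, 0.0795) [356.48982991 159.26692636] [606.31525161 174.53447601]
```

The finger and cap projections in the side view agree to about 1 mm. I'll go down and grip.

```bash
python3 -m creep '-2 0 12 0 55; -2 0 26 0 55; -2 0 40 0 55; -2 0 50 0 55; -2 0 53.5 0 55; -2 0 53.5 0 45; -2 0 53.5 0 38; -2 0 53.5 0 32; -2 0 53.5 0 28; -2 0 53.5 0 24; -2 0 53.5 0 21; -2 0 53.5 0 18' 25;  python3 -m creep '0 0 0 0 15; 0 0 0 0 15; 0 0 0 0 15; 0 0 0 0 15;0 0 0 0 15; 0 0 0 0 15' 25; python3 d.py 482 -196 72 -89.3
python3 - <<'E'
from h import *
t=bot.read_camera('top');s=bot.read_camera('side')
b=cv2.resize(s[120:205,310:400],None,fx=6,fy=6,interpolation=cv2.INTER_CUBIC)
cv2.imwrite('pics/a2.png',b)
E
```

```text
time: 2.7
ee_pos: [0.4826, -0.1959, 0.0733]
orientation: [-3.141, -0.001, -1.558]
contact_force: [-0.0, -0.7, 2.8]
width: 0.0195
time: 3.2
ee_pos: [0.4826, -0.1959, 0.0733]
orientation: [-3.141, -0.001, -1.558]
contact_force: [0.2, -0.3, 6.0]
width: 0.0189
t 3.2 tool shift [0.1 0.6 1.3] spin 0.03 F [ 0.2 -0.3  6. ] w 18.9 q [-0.61  0.27  1.86  0.    1.01  0.94]
```

View pics/a2.png

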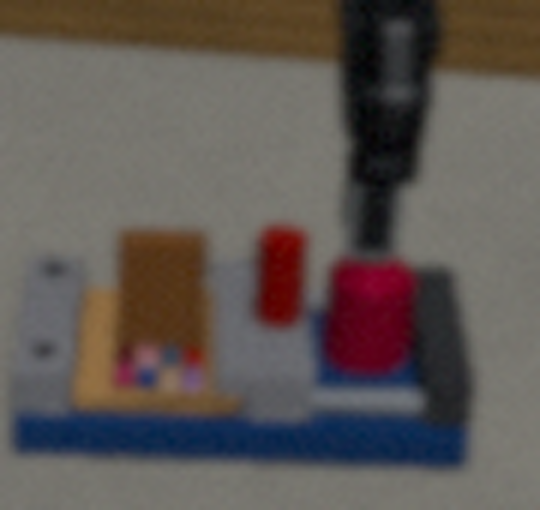

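```bash
python3 -m creep '0 0 -8 0 12; 0 0 -24 0 12; 0 0 -45 0 12; 0 0 -66 0 12; 0 0 -84 0 12; 0 0 -95 0 12; 0 0 -97 0 12; 0 0 -97 0 12' 30; python3 d.py 616 -19.5 170 -89.3;python3 - <<'E'
from h import *
s=bot.read_camera('side')
b=cv2.resize(s[80:205,310:430],None,fx=4,fy=4,interpolation=cv2.INTER_CUBIC)
cv2.imwrite('pics/a3.png',b)
E
```

```text
time: 3.97
ee_pos: [0.4823, -0.1957, 0.1701]
orientation: [-3.141, -0.001, -1.558]
contact_force: [0.0, -0.3, -0.4]
width: 0.019
t 3.97 tool shift [-1.745e+02 -1.360e+02  1.000e-01] spin 0.03 F [ 0.  -0.3 -0.4] w 19.0 q [-0.61  0.12  1.8  -0.    1.21  0.94]
```

View pics/a3.png

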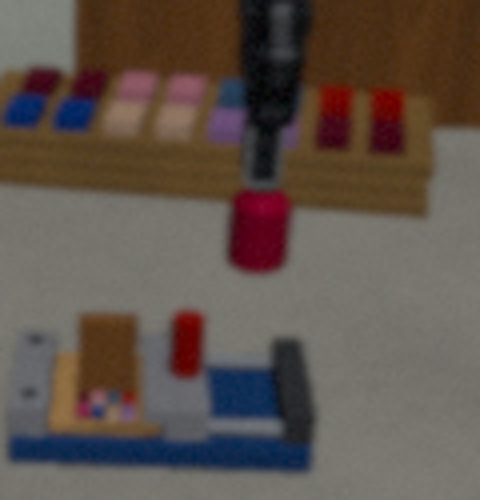

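The bottle hangs upright, with its body at about (260,232) in the crop. I'll move it over to the coaster.

```bash
python3 -m creep '-4 -3 0 0 12; -15 -12 0 0 12; -33 -26 0 0 12; -54 -42 0 0 12; -77 -60 0 0 12; -100 -78 0 0 12; -122 -95 0 0 12; -142 -111 0 0 12; -158 -123 0 0 12; -169 -132 0 0 12; -174 -136 0 0 12; -174.5 -136 0 0 12' ; python3 -m creep '0 0 10 0 12; 0 0 25 0 12; 0 0 42 0 12; 0 0 58 0 12; 0 0 70 0 12; 0 0 76 0 12; 0 0 80 0 12; 0 0 80 0 12; 0 0 80 0 12'; python3 d.py 616 -19.5 60 -89.3;python3 - <<'E'
from h import *
s=bot.read_camera('side');t=bot.read_camera('top')
b=cv2.resize(s[160:250,270:360],None,fx=5,fy=5,interpolation=cv2.INTER_CUBIC)
a=cv2.resize(t[170:240,290:360],None,fx=5,fy=5,interpolation=cv2.INTER_CUBIC);a=cv2.copyMakeBorder(a,0,100,0,0,0)
cv2.imwrite('pics/a4.png',np.hstack([b,a]))
E
```

```text
time: 5.02
ee_pos: [0.6159, -0.0184, 0.1687]
orientation: [3.14, 0.0, -1.557]
contact_force: [0.3, 0.1, -0.2]
width: 0.0191
time: 5.77
ee_pos: [0.6163, -0.0198, 0.0903]
orientation: [-3.141, -0.0, -1.558]
contact_force: [-0.1, 0.1, -0.7]
width: 0.0192
t 5.77 tool shift [-0.3  0.3 30.3] spin 0.01 F [-0.1  0.1 -0.7] w 19.2 q [-0.22  0.43  1.6  -0.    1.11  1.33]
```

View pics/a4.png

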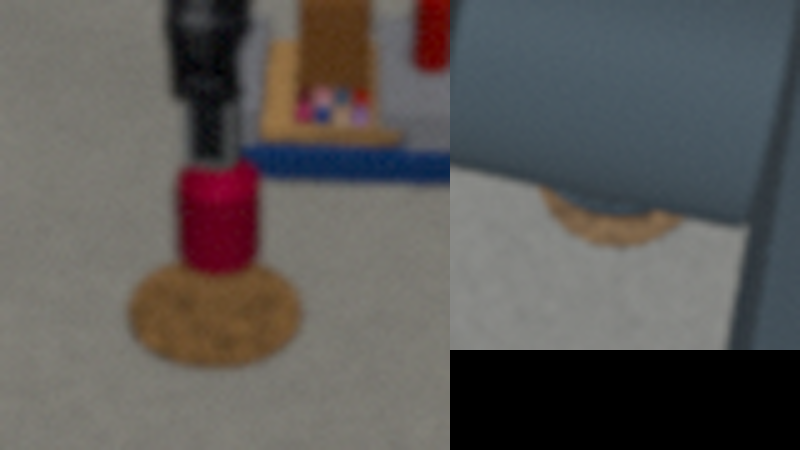

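The bottle is centred over the coaster, with its base about 30 mm above it. I'll lower it slowly.

```bash
python3 -m creep '0 0 5 0 12; 0 0 12 0 12; 0 0 19 0 12; 0 0 24 0 12; 0 0 27 0 12; 0 0 28.5 0 12; 0 0 29.5 0 12; 0 0 30 0 12; 0 0 30.5 0 12; 0 0 30.5 0 12'; python3 d.py 616 -19.5 60 -89.3;python3 - <<'E'
from h import *
s=bot.read_camera('side')
b=cv2.resize(s[160:250,270:360],None,fx=5,fy=5,interpolation=cv2.INTER_CUBIC)
cv2.imwrite('pics/a5.png',b)
E
```

```text
time: 6.7
ee_pos: [0.6163, -0.0194, 0.0603]
orientation: [-3.141, -0.0, -1.558]
contact_force: [-2.2, 1.2, 5.1]
width: 0.0192
t 6.7 tool shift [0.1 0.3 0.3] spin 0.04 F [-2.2  1.2  5.1] w 19.2 q [-0.22  0.47  1.61  0.    1.06  1.33]
```

View pics/a5.png

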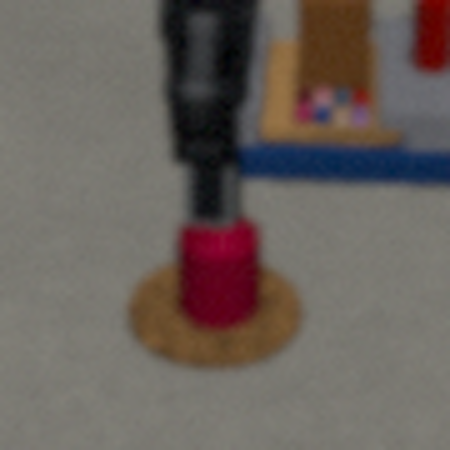

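Contact reads 5 N and the bottle is seated on the coaster. Next I'll hold briefly, release and raise.

```bash
python3 -m creep '0 0 0 0 12; 0 0 0 0 12; 0 0 0 0 12; 0 0 0 0 24; 0 0 0 0 30; 0 0 0 0 40; 0 0 0 0 50; 0 0 0 0 50; 0 0 -5 0 50; 0 0 -15 0 50; 0 0 -32 0 50; 0 0 -50 0 50'; python3 -m creep '0 0 -20 0 50; 0 0 -35 0 50; 0 0 -50 0 50; 0 0 -60 0 50;0 0 -60 0 50'; python3 d.py 519.5 -186.4 170 -89.3;python3 - <<'E'
from h import *
s=bot.read_camera('side');t=bot.read_camera('top')
b=cv2.resize(s[160:250,270:360],None,fx=5,fy=5,interpolation=cv2.INTER_CUBIC)
cv2.imwrite('pics/a6.png',b)
E
```

```text
time: 7.75
ee_pos: [0.6155, -0.0194, 0.11]
orientation: [3.14, 0.0, -1.558]
contact_force: [0.1, -0.0, 0.1]
width: 0.0503
time: 8.17
ee_pos: [0.6177, -0.0198, 0.1729]
orientation: [-3.136, -0.001, -1.558]
contact_force: [0.3, -0.5, 0.1]
width: 0.0497
t 8.17 tool shift [165.3 100.4   2.6] spin 0.03 F [ 0.3 -0.5  0.1] w 49.7 q [-0.22  0.33  1.55  0.    1.26  1.33]
```

View pics/a6.png

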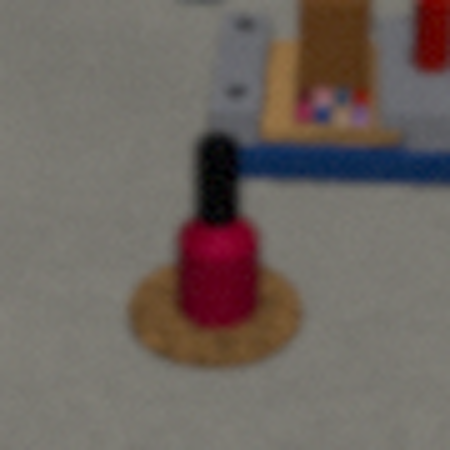

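The bottle stands upright on the coaster. Now the post.

```bash
python3 -m creep '5 3 2 0 50; 18 11 2 0 50; 36 22 2 0 50; 57 34 2 0 50; 78 47 2 0 50; 99 60 2 0 50; 119 72 2 0 50; 137 83 2 0 50; 152 92 2 0 50; 161 97 2 0 50; 165 100 2 0 50; 165 100 2 0 50'; python3 -m creep '0 0 8 0 50; 0 0 22 0 50; 0 0 40 0 50; 0 0 58 0 50; 0 0 70 0 50; 0 0 74 0 50; 0 0 74 0 50; 0 0 74 0 50'; python3 d.py 519.8 -186 48 -89.3;python3 - <<'E'
from h import *
s=bot.read_camera('side')
b=cv2.resize(s[120:205,310:400],None,fx=6,fy=6,interpolation=cv2.INTER_CUBIC)
cv2.imwrite('pics/a7.png',b)
for P in [(.5198,-.162,.11),(.5198,-.162,.104)]:
    print((proj('side',P)-[309.6,119.6])*6)
E
```

```text
time: 9.27
ee_pos: [0.5171, -0.1866, 0.1668]
orientation: [3.141, 0.001, -1.56]
contact_force: [0.5, -0.3, -0.3]
width: 0.0499
time: 9.93
ee_pos: [0.5184, -0.1855, 0.0935]
orientation: [-3.141, -0.0, -1.557]
contact_force: [-0.0, 0.6, -0.3]
width: 0.0499
t 9.93 tool shift [ 0.6 -1.3 45.5] spin 0.07 F [-0.   0.6 -0.3] w 49.9 q [-0.56  0.29  1.78  0.    1.07  1.  ]
[285.68551764 198.54293593]
[284.75833521 211.89128818]
```

View pics/a7.png

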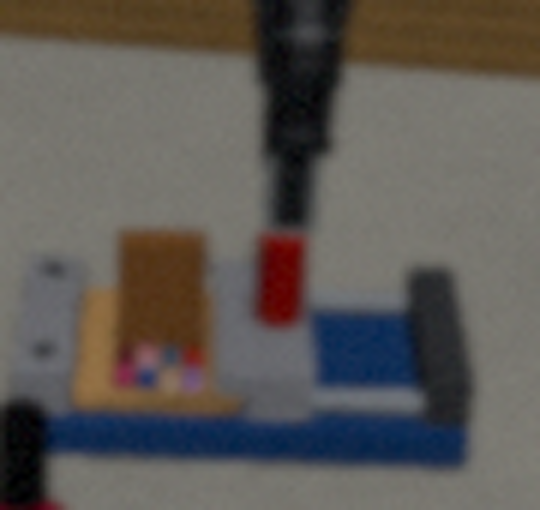

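The finger is over the post. I'll descend and pinch.

```bash
python3 -m creep '0 -1.5 8 0 50; 0 -1.5 20 0 50; 0 -1.5 32 0 50; 0 -1.5 41 0 50; 0 -1.5 45 0 50; 0 -1.5 45 0 40; 0 -1.5 45 0 32; 0 -1.5 45 0 26; 0 -1.5 45 0 22; 0 -1.5 45 0 18; 0 -1.5 45 0 14; 0 -1.5 45 0 14' 50; python3 -m creep '0 0 0 0 14; 0 0 0 0 14; 0 0 0 0 14'; python3 d.py 482 -186.5 48 -89.3
```

```text
time: 10.98
ee_pos: [0.52, -0.1873, 0.0491]
orientation: [-3.14, -0.003, -1.558]
contact_force: [-1.1, -4.8, -1.0]
width: 0.0203
time: 11.23
ee_pos: [0.5201, -0.1873, 0.0491]
orientation: [-3.14, -0.003, -1.558]
contact_force: [-1.4, -6.1, -1.6]
width: 0.0204
t 11.23 tool shift [-1.3 38.   1.1] spin 0.03 F [-1.4 -6.1 -1.6] w 20.4 q [-0.56  0.37  1.79 -0.    0.99  1.  ]
```

```bash
python3 -m creep '1 1 0 0 14; 1.5 4 0 0 14; 1.5 8 0 0 14; 1.6 13 0 0 14; 1.7 18 0 0 14; 1.8 23 0 0 14; 1.9 28 0 0 14; 2 32 0 0 14; 2 36 0 0 14; 2 39 0 0 14; 2 40 0 0 14; 2 40 0 0 14'; python3 d.py 482 -186.5 48 -89.3;python3 - <<'E'
from h import *
s=bot.read_camera('side')
b=cv2.resize(s[120:205,310:400],None,fx=6,fy=6,interpolation=cv2.INTER_CUBIC)
cv2.imwrite('pics/a8.png',b)
E
```

```text
time: 12.23
ee_pos: [0.4794, -0.1882, 0.0491]
orientation: [-3.141, -0.0, -1.558]
contact_force: [1.9, 2.8, 7.4]
width: 0.0207
t 12.23 tool shift [-1.6 -2.6  1.1] spin 0.03 F [1.9 2.8 7.4] w 20.7 q [-0.6   0.3   1.88  0.    0.96  0.95]
```

View pics/a8.png

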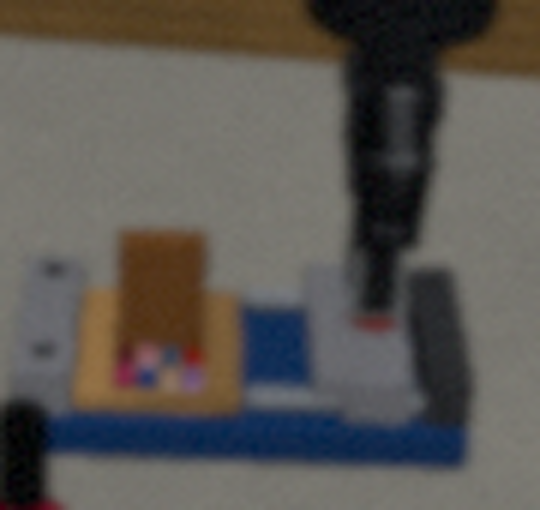

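The jaw is about 40 mm open and the stand hasn't moved. I'll release and rise.

```bash
python3 -m creep '0 0 0 0 14; 0 0 0 0 14; 0 0 0 0 14; 0 0 0 0 26; 0 0 0 0 35; 0 0 0 0 48; 0 0 0 0 48; 0 0 -4 0 48; 0 0 -15 0 48; 0 0 -32 0 48; 0 0 -50 0 48; 0 0 -62 0 48'; python3 -m creep '0 0 -8 0 48; 0 0 -8 0 48;0 0 -8 0 48'; python3 d.py 569.5 -184.5 120 -89.3;python3 - <<'E'
from h import *
s=bot.read_camera('side');t=bot.read_camera('top');cv2.imwrite('pics/top9.png',t);cv2.imwrite('pics/side9.png',s)
a=cv2.resize(t[185:290,360:440],None,fx=5,fy=5,interpolation=cv2.INTER_CUBIC)
b=cv2.resize(s[120:205,310:400],None,fx=4.4,fy=4.4,interpolation=cv2.INTER_CUBIC); b=cv2.copyMakeBorder(b,0,525-b.shape[0],0,0,0)
cv2.imwrite('pics/a9.png',np.hstack([a,b]))
E
```

```text
time: 13.28
ee_pos: [0.4802, -0.1887, 0.1127]
orientation: [-3.14, -0.001, -1.558]
contact_force: [0.3, -0.4, 0.2]
width: 0.0478
time: 13.53
ee_pos: [0.4798, -0.1883, 0.1188]
orientation: [-3.141, -0.001, -1.558]
contact_force: [0.8, -0.6, -0.3]
width: 0.0483
t 13.53 tool shift [ -2.7 -89.8  -1.1] spin 0.03 F [ 0.8 -0.6 -0.3] w 48.3 q [-0.6   0.18  1.85 -0.    1.11  0.95]
```

View pics/a9.png

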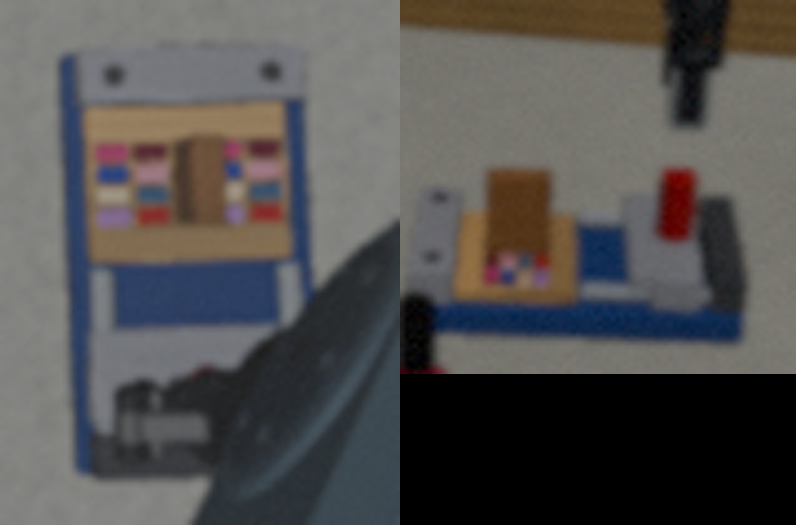

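The foot is fully uncovered, with crop corners (83,105), (283,101), (293,260) and (90,263). Next I'll compute its centre and yaw.

```bash
python3 - <<'E'
from h import *
Q=[plane('top',(360+u/5-.4,185+v/5-.4),.028)[:2]*1000 for u,v in [(83,105),(283,101),(293,260),(90,263)]]
print(np.round(Q,1),np.mean(Q,0)); 
print(np.degrees(np.arctan2(*( (Q[0]+Q[1]-Q[2]-Q[3])[::-1]))), np.degrees(np.arctan2(-(Q[0]+Q[3]-Q[1]-Q[2])[0],(Q[0]+Q[3]-Q[1]-Q[2])[1])))
E
python3 m.py >/dev/null; python3 d.py 569.5 -185 120 -89.3
```

```text
[[ 605.  -138.6]
 [ 605.9 -228.5]
 [ 534.8 -230.8]
 [ 534.4 -140.1]] [ 570.01466241 -184.49308296]
1.5266628356852183 0.40592356410558644
t 13.63 tool shift [ -1.7 -90.5  -2.5] spin 0.03 F [0.2 0.1 0.1] w 48.2 q [-0.6   0.18  1.85  0.    1.11  0.95]
```

```bash
python3 -m creep '0 -4 -3 0 44; 0 -14 -3 0 40; 0 -28 -3 0 40; -1 -44 -3 0 40; -1 -60 -3 0 40; -1 -74 -3 0 40; -1 -84 -3 0 40; -1.5 -90 -3 0 40; -1.5 -90.5 -3 0 40; -1.5 -90.5 -3 0 40; -1.5 -90.5 5 0 40;-1.5 -90.5 12 0 40'; python3 -m creep '0 0 6 0 40; 0 0 6 0 40'; python3 d.py 570 -185 46 -89.3;python3 - <<'E'
from h import *
s=bot.read_camera('side')
b=cv2.resize(s[120:205,310:400],None,fx=6,fy=6,interpolation=cv2.INTER_CUBIC)
cv2.imwrite('pics/a10.png',b)
E
```

```text
time: 14.63
ee_pos: [0.5697, -0.1856, 0.1058]
orientation: [-3.141, -0.0, -1.558]
contact_force: [0.2, 0.2, -0.9]
width: 0.04
time: 14.8
ee_pos: [0.5685, -0.1849, 0.0981]
orientation: [3.139, 0.002, -1.558]
contact_force: [-0.2, -0.3, -0.4]
width: 0.0396
t 14.8 tool shift [ 0.2 -1.7 52.1] spin 0.01 F [-0.2 -0.3 -0.4] w 39.6 q [-0.51  0.38  1.65 -0.    1.12  1.05]
```

View pics/a10.png

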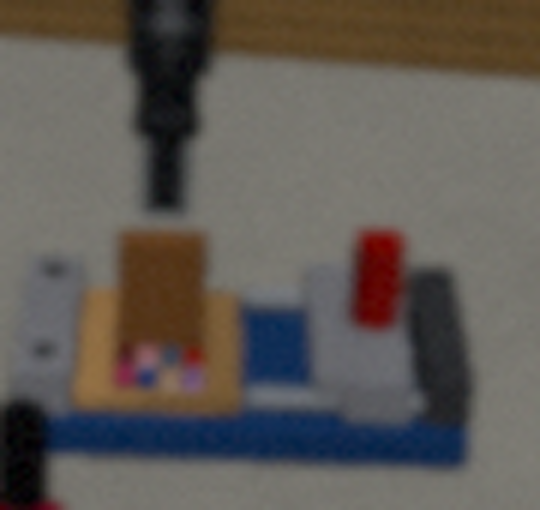

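```bash
python3 -m creep '0 -1 8 0 40; 0 -1 20 0 40; 0 -1 33 0 40; 0 -1 43 0 40; 0 -1 49 0 40; 0 -1 51 0 40; 0 -1 51 0 32; 0 -1 51 0 26; 0 -1 51 0 21; 0 -1 51 0 17; 0 -1 51 0 13; 0 -1 51 0 9' 50; python3 -m creep '0 0 0 0 8; 0 0 0 0 6; 0 0 0 0 6; 0 0 0 0 6'; python3 d.py 570 -185 46 -89.3
```

```text
time: 15.85
ee_pos: [0.5717, -0.1857, 0.0501]
orientation: [-3.14, -0.001, -1.558]
contact_force: [0.5, 0.3, 2.6]
width: 0.0131
time: 16.18
ee_pos: [0.5716, -0.1858, 0.0501]
orientation: [-3.14, -0.001, -1.558]
contact_force: [-0.0, 1.6, 5.5]
width: 0.0135
t 16.18 tool shift [-0.8  1.6  4.1] spin 0.03 F [-0.   1.6  5.5] w 13.5 q [-0.51  0.45  1.66  0.    1.03  1.05]
```

```bash
python3 -m creep '0 0 -3 0 6; 0 0 -10 0 6; 0 0 -20 0 6; 0 0 -34 0 6; 0 0 -50 0 6; 0 0 -67 0 6; 0 0 -84 0 6; 0 0 -100 0 6; 0 0 -110 0 6; 0 0 -115 0 6; 0 0 -115 0 6; 0 0 -115 0 6' 60; python3 d.py 495 249.5 165 -89.5;python3 - <<'E'
from h import *
s=bot.read_camera('side')
b=cv2.resize(s[80:205,300:400],None,fx=5,fy=5,interpolation=cv2.INTER_CUBIC)
cv2.imwrite('pics/a11.png',b)
E
```

```text
time: 17.18
ee_pos: [0.5707, -0.1854, 0.1639]
orientation: [3.141, 0.0, -1.558]
contact_force: [-0.6, 0.3, -3.3]
width: 0.013
t 17.18 tool shift [-435.8   70.2   -1. ] spin 0.23 F [-0.6  0.3 -3.3] w 13.0 q [-0.51  0.3   1.6  -0.    1.24  1.05]
```

View pics/a11.png

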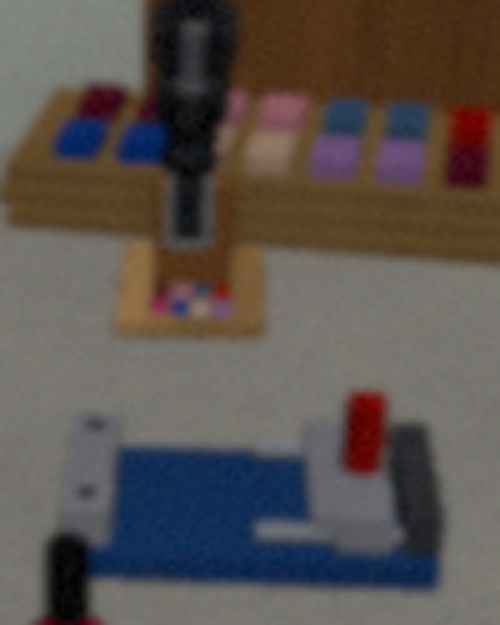

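The stand is lifted and level, and the jaw is still open. I'll carry it to above the card.

```bash
python3 -m creep '-4 1 0 0 6; -15 2 0 0 6; -32 5 0 0 6; -53 9 0 0 6; -76 12 0 0 6; -100 16 0 0 6; -125 20 0 0 6; -150 24 0 0 6; -175 28 0 0 6; -200 32 0 0 6; -225 36 0 0 6; -248 40 0 0 6'; python3 -m creep '-22 4 0 0 6; -45 8 0 0 6; -70 12 0 0 6; -95 16 0 0 6; -119 20 0 0 6; -141 23 0 0 6; -160 26 0 0 6; -175 28 0 0 6; -184 30 0 0 6; -187.5 30.5 0 0.2 6; -187.5 30.5 0 0.2 6; -187.5 30.5 0 0.2 6'; python3 d.py 495 249.5 90 -89.5
```

```text
time: 18.23
ee_pos: [0.5263, 0.0649, 0.1639]
orientation: [3.141, 0.001, -1.557]
contact_force: [0.4, -0.2, -2.6]
width: 0.0128
time: 19.23
ee_pos: [0.4947, 0.2488, 0.1641]
orientation: [3.141, -0.0, -1.561]
contact_force: [0.6, 0.0, -2.5]
width: 0.0129
t 19.23 tool shift [-0.7 -0.4 74.1] spin 0.05 F [ 0.6  0.  -2.5] w 12.9 q [ 0.25  0.2   1.72 -0.    1.22  1.81]
```

```bash
python3 -m creep '-0.5 0 8 0 6; -0.5 0 22 0 6; -0.5 0 40 0 6; -0.5 0 58 0 6; -0.5 0 72 0 6; -0.5 0 82 0 6; -0.5 0 87 0 6; -0.5 0 88 0 6; -0.5 0 88 0 6; -0.5 0 88 0 6'; python3 d.py 495 249.5 47 -89.5;python3 - <<'E'
from h import *
s=bot.read_camera('side');t=bot.read_camera('top')
b=cv2.resize(s[230:380,230:430],None,fx=3,fy=3,interpolation=cv2.INTER_CUBIC)
a=cv2.resize(t[160:300,190:250],None,fx=3,fy=3.2143,interpolation=cv2.INTER_CUBIC)
cv2.imwrite('pics/a12.png',np.hstack([b,a]))
E
```

```text
time: 20.07
ee_pos: [0.4958, 0.2496, 0.0771]
orientation: [-3.14, 0.0, -1.562]
contact_force: [0.2, 0.5, -2.3]
width: 0.013
t 20.07 tool shift [ 0.1  0.8 30.1] spin 0.02 F [ 0.2  0.5 -2.3] w 13.0 q [ 0.25  0.33  1.77 -0.    1.04  1.81]
```

View pics/a12.png

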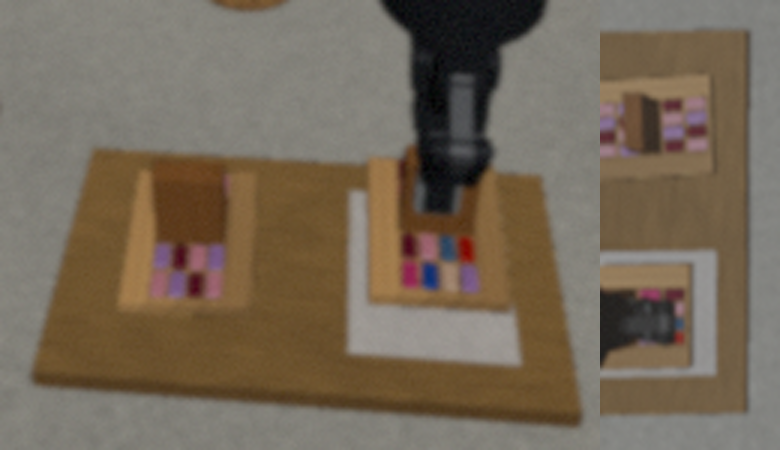

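The stand hovers squarely over the card. I'll lower it slowly.

```bash
python3 -m creep '0 0 5 0 6; 0 0.5 12 0 6; 0 0.5 19 0 6; 0 0.5 24 0 6; 0 0.5 27 0 6; 0 0.5 28.5 0 6; 0 0.5 29.5 0 6; 0 0.5 30 0 6; 0 0.5 30.5 0 6; 0 0.5 30.5 0 6; 0 0.5 30.5 0 6'; python3 d.py 495 249.5 47 -89.5;python3 - <<'E'
from h import *
s=bot.read_camera('side');t=bot.read_camera('top')
b=cv2.resize(s[230:380,230:430],None,fx=3,fy=3,interpolation=cv2.INTER_CUBIC)
a=cv2.resize(t[160:300,190:250],None,fx=3,fy=3.2143,interpolation=cv2.INTER_CUBIC)
cv2.imwrite('pics/a13.png',np.hstack([b,a]))
E
```

```text
time: 21.08
ee_pos: [0.4944, 0.2496, 0.0472]
orientation: [3.141, -0.0, -1.561]
contact_force: [-6.7, -1.4, 10.7]
width: 0.0131
t 21.08 tool shift [ 0.1 -0.6  0.2] spin 0.05 F [-6.7 -1.4 10.7] w 13.1 q [ 0.25  0.37  1.78 -0.    0.99  1.81]
```

View pics/a13.png

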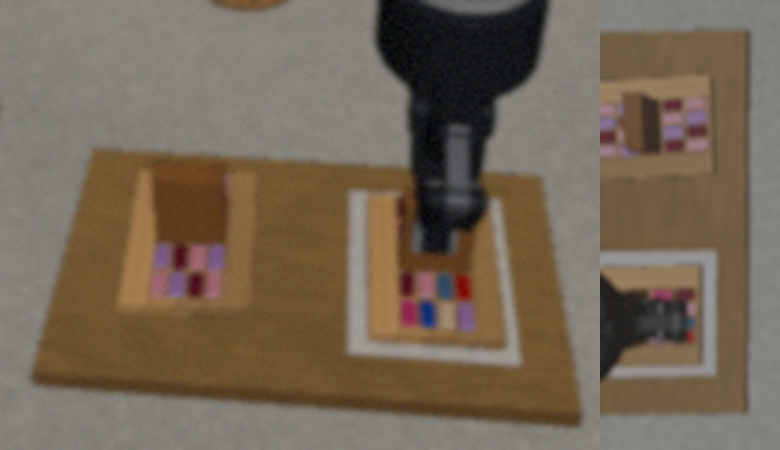

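The stand is down and centred on the card while still held. I'll hold, release and rise.

```bash
python3 -m creep '0 0 0 0 6; 0 0 0 0 6; 0 0 0 0 10; 0 0 0 0 14; 0 0 0 0 20; 0 0 0 0 30; 0 0 0 0 40; 0 0 0 0 40; 0 0 -4 0 40; 0 0 -15 0 40; 0 0 -32 0 40; 0 0 -50 0 40'; python3 -m creep '0 0 -20 0 40; 0 0 -45 0 40; 0 0 -70 0 40; 0 0 -95 0 40; 20 15 -110 0 40; 50 35 -115 0 40; 80 60 -115 0 40; 105 80 -115 0 40; 130 100 -115 0 40; 145 110 -115 0 40; 150 112 -115 0 40; 150 112 -115 0 40'; python3 d.py 495 249.5 47 -89.5;python3 - <<'E'
from h import *
s=bot.read_camera('side');t=bot.read_camera('top');cv2.imwrite('pics/top14.png',t);cv2.imwrite('pics/side14.png',s)
E
```

```text
time: 22.18
ee_pos: [0.4941, 0.2494, 0.0965]
orientation: [3.14, -0.0, -1.562]
contact_force: [0.8, -0.1, 0.4]
width: 0.0402
time: 23.18
ee_pos: [0.3841, 0.0978, 0.2118]
orientation: [-3.139, -0.0, -1.564]
contact_force: [0.4, -0.4, 0.0]
width: 0.0398
t 23.18 tool shift [-151.  -111.6  165.1] spin -0.09 F [ 0.4 -0.4  0. ] w 39.8 q [-0.05 -0.23  2.05  0.    1.32  1.51]
```

View pics/top14.png

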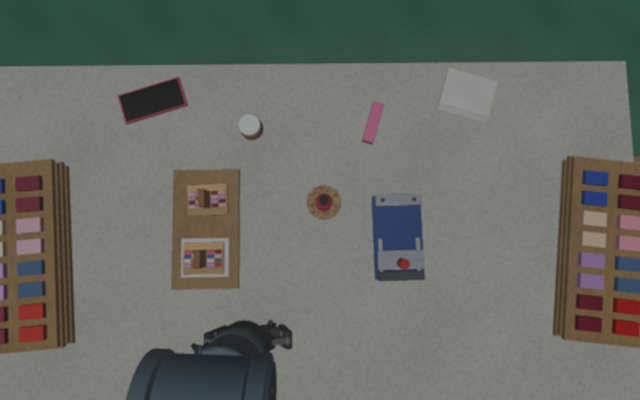

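View pics/side14.png

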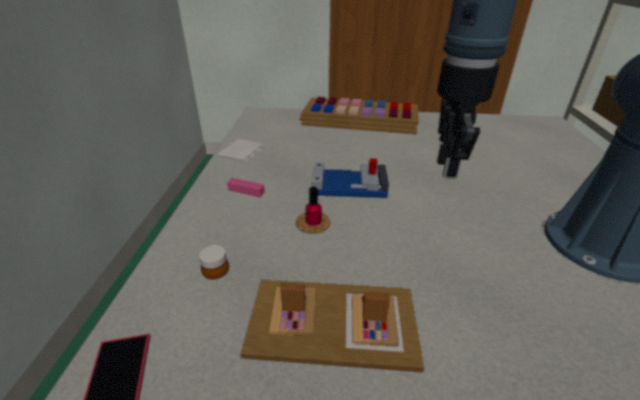

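All is in place: the stand at top (205,258) sits inside the card's border, the bottle at (324,202) is on the coaster, and the post has moved to (404,264). One numeric check, then I'll hand in.

```bash
python3 -m creep '0 0 0 0 40; 0 0 0 0 40; 0 0 0 0 40' | head -1
python3 - <<'E'
from h import *
t=cv2.imread('pics/top14.png')
m=cv2.inRange(hsv(t)[238:279,179:231],(0,45,0),(180,255,255))
m=cv2.morphologyEx(m,cv2.MORPH_OPEN,np.ones((3,3),np.uint8)); 
cs,_=cv2.findContours(m,cv2.RETR_EXTERNAL,cv2.CHAIN_APPROX_NONE)
for c in cs:
    if cv2.contourArea(c)>300:
        P=np.array([plane('top',p[0]+[179,238],.025)[:2]*1000 for p in c],np.float32);print(cv2.minAreaRect(P))
m=cv2.inRange(hsv(t)[255:272,395:415],(0,150,110),(8,255,255)); y,x=np.nonzero(m); print('post',plane('top',(x.mean()+395,y.mean()+255),.0795)*1000)
m=cv2.inRange(hsv(t)[190:215,310:340],(0,0,0),(180,255,45)); y,x=np.nonzero(m); print('cap',plane('top',(x.mean()+310,y.mean()+190),.093)*1000)
E
```

```text
time: 23.53
((492.9401550292969, 248.96913146972656), (68.84236145019531, 89.0541000366211), 0.6937974691390991)
post [ 479.36731035 -186.95927009   79.5       ]
cap [613.47935408 -19.92778845  93.        ]
```

```bash
python3 -c "
from cell import bot
print(bot.sign_off())"
```

```text
the job is handed in; nothing more can be done
None
```

I moved the bottle upright onto the coaster, opened the jaw, then lifted the stand out and set it down on the card while still gripping it. I released it, raised the arm clear and handed the job in at about 23.5 s. `sign_off` gives no verdict, so I don't know the official result.

My last checks, from the top camera:

| Item | Measured | Limit |
|---|---|---|
| Stand from card centre | about 1 mm | 15 mm |
| Stand against the card | about 0.1° | 0.2 rad (11°) |
| Bottle from coaster centre | about 3 mm | 20 mm |
| Jaw opening (from post movement) | about 40 mm | at least 30 mm |

- **Left alone:** in the final pictures the other stand, the buffer block and the jar look unmoved; I did not measure them.
- **Disagreements:** the side camera's y positions differed from the top camera's by about 4 to 8 mm. I trusted the top view because the bottle cap and the post were gripped within about 1 mm of where it put them. No check failed.

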